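# Pack a moulded bracket and clamp the case shut

## Robot

A 6-joint arm with a two-finger parallel gripper is mounted at the origin on the work surface. World frame = base frame: x ahead of the robot, y to its left, z up, the work surface at z = 0. Lengths are in m, angles in rad, forces in N, time in s.
With the tool pointing down it reaches from about 0.25 to 0.725 m from the base axis. Payload 4 kg.
Tool frame: the origin (TCP) lies midway between the tips of the shut fingers; the grasp point (between the pads) lies env.grip_depth behind it (env.grip_depth is the distance from the TCP to the grasp point, in m); z points along the fingers, y is the line along which they close (so a half turn about z gives the same grasp; the last joint's range is limited). The gripper opens to 85 mm and grips with 20 to 120 N. Pads are 22 mm wide; open, the fingers measure 114 mm over their backs; the gripper's body (76 mm by 85 mm) begins 54 mm behind the grasp point. The pads swing forward as they close: fully open they stand 13 mm farther back than shut.
Start: joints at [0, 0.241, 0.005, 1.335, 0, 1.571], TCP at [0.5, -0, 0.231] pointing down, gripper open.
Joint ranges: [-2.72, 2.72], [-1.05, 1.87], [-1.09, 1.28], [-1.99, 2.15], [-1.42, 1.44], [-3.14, 3.14]. Speed limits (rad/s): [2.79, 2.79, 3.14, 3.14, 3.14, 3.14].

## Interface

Orientations are given as a unit quaternion [w, x, y, z].
In Python, from cell import observe, imaging, env gives the robot as it stands.
- The arm moves only by the tool jog_arm, never from a script. Its argument "rows" is a list of rows, each a list of 4 numbers: the shift along the tool's x, y, z in units of 25 mm (1.0 is 25 mm), then the turn about the tool's z in units of 0.1 rad (1.0 is 0.1 rad). A call has exactly 10 rows; each row shifts and turns the commanded pose from where the row before left it, along the tool's axes as they then stand; what a row does not reach is not made up. A row lasts 1/12 s, in which the tool goes at most 41.7 mm and 7.16 degrees, less where a joint would pass 70% of its speed; a pose out of reach is approached as far as the arm can. A call with a number of a shift or a turn outside -1 to 1 is refused whole. A call with a gripper value outside its range is refused whole. "hand" is the closure, from 0 (fully open) to 1 (shut), set as the call begins (left out, the last holds). The fingers move at their own pace and stop on an object; "grip_force" is the grip in N (left out, the last holds). Time passes only in rows, so rows that do not move let the fingers close, or fill a call up. It gives the time, the measured TCP pose, the force, the opening and the grip force at its end, in the units of the state.
- observe(): the state, without advancing time (a new reading comes with each control period).
- imaging.capture(name): name is "scene" or "side" or "wrist"; returns (picture, depth): 420x560x3 uint8, red, green, blue; 420x560 float32, m along the optical axis (not along the pixel's ray), 0 where there is no reading.
- imaging.camera_info(name): a dict with "fx", "fy", "cx", "cy" (pixels), "eye" and "attitude" of the camera in the world. Camera axes: x right, y up, looking along -z (the intrinsics and any distortion apply to the point x, -y, -z); pixel columns grow to the right and rows downward; lengths in m; the calibration is good to about 2 mm. A picture is of the moment at which its call begins: read the wrist's pose just before it. camera_info takes no time and is no camera call; for the wrist camera it gives the pose at the moment of the call.
- env.hand_in(): hands the job in; it is judged then, once.
The state is a dict: "t": time; "joints": joint angles; "dq": joint speeds; "joint_torque": joint torques, N m; "eef_pos": TCP position; "orientation": TCP orientation; "ft_force": force on the tool from outside, world axes, zero at the start; "ft_torque": the same for the moment, N m; "gripper_width": finger opening in m; "grip_force": force on a finger pad.
Only numpy, scipy, OpenCV 4.12 (cv2) and the standard library are available. Lean on these libraries where they do the work, as an engineer would, in place of code of your own. Each camera call takes 0.05 s, during which the arm holds its last target. There are 200 camera calls.

## Task

Lift the orange moulded bracket out of the open aluminium mould and lay it on its base in the empty compartment of the grey carrying case, then put the blue lid squarely on until it sits fully home on the rim, without forcing it. Then swing the red-handled clamp over and press it all the way down so that its rubber pad holds the lid. Do not shift the other things on the table.

Things in the scene. Friction and masses are not known exactly. Their poses are not given: they have to be found in the camera images.
- case: Grey open case, fixed, outside 180 (x) x 120 (y) x 64 high, walls and floor 5 thick; origin: centre of underside, z up. A divider at y -22.5 to -17.5, top at z 33, parts it: the lane at negative y is full of spares, the empty compartment is 170 (x) x 72 (y), centre x 0, y +19, floor at z 5. The clamp stands at the +x end between two posts (98 high, x 121 to 135, y +-32 to 40).
- bracket: Orange moulded bracket, about 150 g: base plate 90 (x) x 50 (y) x 8 thick, with an upright web along x on its middle, 70 long, 12 thick (y), top 45 above the underside. Origin: centre of the underside; z up through the web. It starts base down in the mould cavity.
- bracket_web (a point): Middle of the top edge of the bracket's web, 45 mm above its underside; grip the web's two faces (12 mm apart along the bracket's y) just below here.
- mould: Lower half of an aluminium mould, fixed, 130 (x) x 90 (y) x 32 high; origin: centre of its underside. Open cavity 94 (x) x 54 (y), 14 deep, holds the bracket, whose web stands 31 above the mould's face. Four pins 10 high on the face at x +-56, y +-36.
- lid: Blue loose lid, about 350 g, 193 (x) x 133 (y), top face 19 above the origin (centre of its skirt's lower edge, z up). The skirt hangs 14 below the plate and slips over the outside of the case rim, 2.5 mm to spare each side; it fits either way round. Home, its plate lies on the rim, its x along the case's x and its origin 50 above the case's. Starts flat on the table.
- lid_handle (a point): Centre of the lid's black handle bar, 50 above the lid's origin. The bar is 80 long along the lid's y, 15 wide (along the lid's x), 16 high, open underneath but for posts at its ends.
- clamp (a joint): Angle of the clamp arm in rad: 0 = fully down (level over the lid, pointing to the case's -x), 1.57 = upright, 2.0 = leaning back away from the case. The hinge is stiff and stays where it is left: about 6 N at the red bar moves it, about 9 N at the end where the sprung pad is squeezed on the lid.
- clamp_hinge (a point): Middle of the clamp's hinge axis, 128 along the case's +x from its origin and 92 up; the axis is parallel to the case's y.
- clamp_grip (a point): Centre of the clamp's red round bar: 16 thick, 56 long, parallel to the hinge axis, 90 from it, held at its ends by two flat strips (inner faces 41 apart) with a cross-piece 55 from the hinge. At angle a it lies 90*cos(a) from the hinge towards the case's -x and 90*sin(a) above it.
- clamp_pad: Black rubber pad, 22 across, on a spring in the clamp arm, 55 from the hinge; origin: centre of its lower face. With the clamp at 0 and the lid home it is squeezed about 4 mm.
- mug: Bystander: white mug, 80 wide, 90 high, handle to its side (mm). Leave it alone.
- bottle: Bystander: clear bottle, 64 across, 190 high (mm). Leave it alone.
- screwdriver: Bystander: screwdriver lying on the table (mm). Leave it alone.
- tape: Bystander: yellow tape roll lying flat, 90 across, 20 high (mm). Leave it alone.

How it is judged:
On the way, in this order (a step that is already met when the one before it is completed fails the run):
1. the bracket lies on its base in the case's empty compartment (x of bracket in the frame of case between -0.06 and 0.06 m and y of bracket in the frame of case between -0.02 and 0.056 m and z of bracket in the frame of case between 0 and 0.012 m and angle between bracket's own z axis and vertical below 0.12 rad), for 0.2 s.
2. the lid sits home on the case rim (x of lid in the frame of case between -0.008 and 0.008 m and y of lid in the frame of case between -0.008 and 0.008 m and z of lid in the frame of case between 0.043 and 0.053 m and angle between lid's own z axis and vertical below 0.04 rad), for 0.2 s.
3. the clamp is fully down and its pad presses on the lid (value of joint clamp below 0.06 rad and contact force between clamp_pad and lid above 2.5 N), for 0.2 s.
At the end, for the whole second after the job is handed in: The bracket lies on its base (tilt under 0.12 rad) in the case's empty compartment; the lid is home on the rim (within 8 mm of centre, 3 mm of the seated height, tilt under 0.04 rad); the clamp is within 0.06 rad of fully down with its pad pressing on the lid by more than 2.5 N; all at rest (all of step 1 and all of step 2 and all of step 3 and linear speed of each of lid, bracket below 0.02 m/s); the robot touches nothing.
It fails at once if a bystander was shifted by more than 30 mm (distance of any of mug, bottle, screwdriver, tape from where it was at the start of the episode above 0.03 m).
It fails at once if the lid was forced onto the case with more than 80 N (contact force between lid and case above 80 N).
It also fails if it takes over 72 s, if anything falls off the work surface, if the arm or the gripper's body presses on something with over 40 N, if the wrist force passes 120 N, or if a joint passes its speed limit or range.

## Working session

There is one attempt and no reset: what is moved stays moved. The work goes in short steps, Python scripts to look and compute and a tool call to move; the robot and the scene stay as the last step left them, time stands still between calls to the robot, and variables do not carry over. Pictures are saved under pics/ and viewed, at most 10 in all, crops included, and the job is handed in when it is done.

Besides the shell and the picture viewer there is one more tool, called after "Emit:" as name(argument=value, ...), one argument or row to a line, values as JSON. jog_arm: Moves the arm, as the interface text tells. Its arguments: {"type":"object","properties":{"rows":{"type":"array","items":{"type":"array","items":{"type":"number","minimum":-1,"maximum":1}}},"hand":{"type":"number"},"grip_force":{"type":"number"}},"required":["rows"]}

```bash
ls; mkdir -p pics
cat > h.py <<'E'
import numpy as np, cv2
from cell import observe, imaging, env
from scipy.spatial.transform import Rotation as R
def info(n):
    i=imaging.camera_info(n); return i
def rot(att):
    a=np.array(att,float)
    return a if a.shape==(3,3) else R.from_quat(a[[1,2,3,0]]).as_matrix()
def cloud(i,d):
    v,u=np.mgrid[:d.shape[0],:d.shape[1]]
    p=np.stack([(u-i["cx"])/i["fx"]*d,-(v-i["cy"])/i["fy"]*d,-d],-1)
    return p@rot(i["attitude"]).T+np.array(i["eye"])
def shot(n):
    i=info(n); im,d=imaging.capture(n); return im,d,cloud(i,d),i
E
python3 - <<'E'
from h import *
for n in("scene","side"):
    im,d,P,i=shot(n); print(n,i); cv2.imwrite(f"pics/{n}0.png",im[:,:,::-1]); np.savez(n+"0.npz",im=im,d=d,P=P)
print(observe(),env.grip_depth)
E
```

```text
pics
scene {'fx': 386.6389129803237, 'fy': 386.6389129803237, 'cx': 277.80328732932594, 'cy': 216.28720191273206, 'eye': array([1.29052688, 0.28368538, 0.82298733]), 'attitude': array([0.51718483, 0.22805518, 0.3186281 , 0.76091184])}
side {'fx': 464.6485005656612, 'fy': 464.6485005656612, 'cx': 275.1287601580432, 'cy': 212.55476442597825, 'eye': array([0.23630685, 0.61794859, 0.82075811]), 'attitude': array([-0.24209493, -0.10605041,  0.35656624,  0.89610483])}
{'t': 0.1, 'joints': array([-2.25475096e-06,  2.41322983e-01,  3.86888858e-03,  1.33522556e+00,
        9.88642727e-06,  1.57076814e+00]), 'dq': array([-8.73488477e-04, -2.38010972e-03,  3.65738515e-03, -5.89557889e-04,
        1.58608753e-03, -6.65549086e-05]), 'joint_torque': array([-3.57412864e-04, -3.73140085e+01,  2.53010201e+01,  1.07858295e-02,
        2.43542411e-05, -2.54672034e-05]), 'eef_pos': array([4.99428922e-01, 1.87444283e-06, 2.30513110e-01]), 'orientation': array([-6.69362408e-04,  7.07097301e-01,  7.07115634e-01, -6.62351380e-04]), 'ft_force': array([-0.02049701,  0.16940863,  0.47023934]), 'ft_torque': array([-0.01179986,  0.02059791,  0.00050406]), 'grip_force': 0.0, 'gripper_width': 0.08559883966456454} 0.0187
```

View pics/scene0.png

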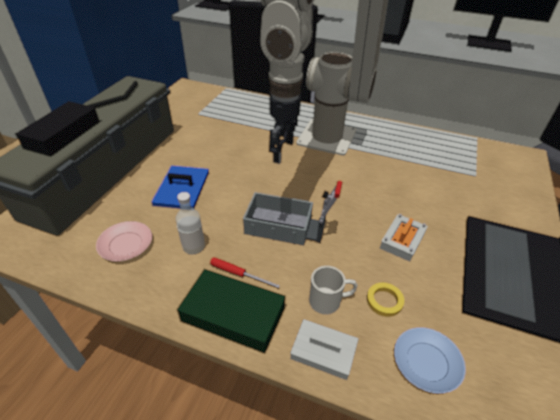

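View pics/side0.png

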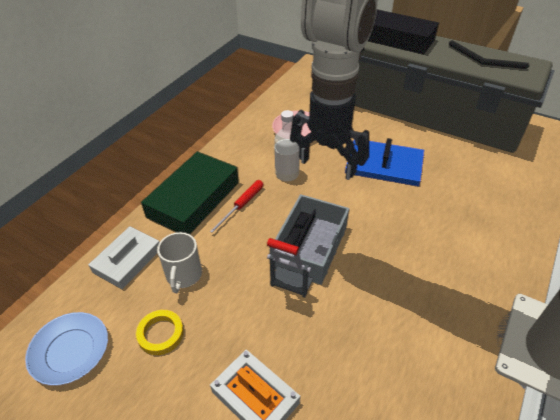

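The scene view shows the bracket/mould at (405,235), the case at (280,218), clamp bar at (338,187), lid at (182,187), and the bottle at (190,228). The side view agrees: mould (255,390), case (312,240), bar (283,245), lid (390,160).

Run:
```python
from h import *
def rect(p):
    (c,s,a)=cv2.minAreaRect((p[:,:2]*1000).astype(np.float32)); return np.round(c,1),np.round(s,1),round(a,1)
def biggest(m,P):
    n,l,s,c=cv2.connectedComponentsWithStats(m.astype(np.uint8)); k=1+np.argmax(s[1:,4]); return l==k
for n in("scene","side"):
    z=np.load(n+"0.npz"); im,P,d=z["im"],z["P"],z["d"]
    hsv=cv2.cvtColor(im,cv2.COLOR_RGB2HSV); H,S,V=hsv[...,0],hsv[...,1],hsv[...,2]; ok=d>0
    X,Y,Z=P[...,0],P[...,1],P[...,2]
    print("==",n, "table z",np.median(Z[ok&(abs(Z)<.02)]))
    near=ok&(X>.2)&(X<.9)&(abs(Y)<.6)
    o=biggest(near&(H>4)&(H<16)&(S>190)&(V>120)&(Z>.015)&(Z<.08),P); p=P[o]; print("orange",o.sum(),p.mean(0)*1e3,np.percentile(p[:,2],[5,95]))
    w=p[p[:,2]>.055]; print(" webtop",len(w),rect(w))
    c=p[:,:2].mean(0)
    mm=ok&(np.hypot(X-c[0],Y-c[1])<.1)&(Z>.026)&(Z<.038); print(" mould face",mm.sum(),rect(P[mm]))
    b=biggest(near&(H>100)&(H<125)&(S>150)&(V>60)&(Z<.04),P); p=P[b]; t=p[(p[:,2]>.014)&(p[:,2]<.026)]; print("lid",b.sum(),rect(p),"top",len(t),rect(t))
    c=p[:,:2].mean(0); hd=ok&(np.hypot(X-c[0],Y-c[1])<.08)&(Z>.045)&(Z<.07); print(" handle",hd.sum(),rect(P[hd]) if hd.any() else 0, np.median(Z[hd]))
    r=near&((H<5)|(H>174))&(S>180)&(V>90)&(Z>.1); r=biggest(r,P); p=P[r]; print("redbar",len(p),p.mean(0)*1e3,rect(p),p.min(0),p.max(0))
    cs=ok&(X>.35)&(X<.75)&(abs(Y)<.2)&(Z>.057)&(Z<.068)&(S<90); 
    cs=biggest(cv2.dilate(cs.astype(np.uint8),np.ones((3,3)))>0,P)&cs; p=P[cs]; print("rim",len(p),rect(p),np.median(p[:,2]))
    np.save(n+"_rim.npy",p)
    bt=ok&(X>.4)&(X<.75)&(Y<-.15)&(Y>-.4)&(Z>.1)&(Z<.2); print("bottle",rect(P[bt]))
    mg=ok&(X>.55)&(X<.85)&(Y>.0)&(Y<.25)&(Z>.075)&(Z<.095);print("mug",rect(P[mg]))
```

```text
== scene table z 0.00034965341326409494
orange 3 [480.65766844 350.29307206  57.38182492] [0.05226944 0.06108806]
 webtop 2 (array([482. , 351.1]), array([2.6, 0. ]), -111.9)
 mould face 792 (array([449.7, 357.1]), array([ 90.3, 132.2]), 78.7)
lid 1175 (array([ 486.9, -349.8]), array([192. , 129.2]), 14.0) top 1109 (array([ 486.9, -349.8]), array([192. , 129.2]), 14.0)
 handle 138 (array([ 484.1, -352.3]), array([19.9, 78.8]), 15.2) 0.05524241407908964
redbar 50 [511.67700542 161.01217018 183.79961504] (array([508.4, 160.6]), array([51.2,  8.6]), 7.9) [0.48274186 0.1539348  0.17643105] [0.53358998 0.16706467 0.18820144]
rim 472 (array([524.3,   2. ]), array([127.4, 180.6]), 7.1) 0.06268440702631067
bottle (array([ 699.9, -182.3]), array([47.8, 63.5]), 43.7)
mug (array([655.2, 194.7]), array([230.3,  86. ]), 11.0)
== side table z -0.0011227752881778352
orange 824 [443.65647702 361.02623249  34.62600663] [0.02260406 0.06274115]
 webtop 212 (array([446.9, 357.5]), array([13. , 68.6]), 78.8)
 mould face 2238 (array([447.8, 357.5]), array([ 91.2, 131.2]), 78.5)
lid 1866 (array([ 471.5, -355. ]), array([160.4, 134.4]), 14.1) top 1591 (array([ 470.9, -355.3]), array([159.6, 133.8]), 13.3)
 handle 129 (array([ 484.8, -352.5]), array([14.8, 84.9]), 13.9) 0.055476634936794555
redbar 236 [503.8128583  161.77873034 181.13971388] (array([504.6, 162.2]), array([55.7, 16.5]), 12.9) [0.47772749 0.1485488  0.17409872] [0.53264338 0.17023475 0.18639439]
rim 553 (array([526. ,   1.8]), array([121. , 183.5]), 7.2) 0.06198420857343534
bottle (array([ 695.1, -178.6]), array([46.1, 60.7]), 65.9)
mug (array([654.8, 196. ]), array([227.8,  88.8]), 10.6)
```

Emit:
jog_arm(
  rows=[
    [1,-0.2,0,0],
    [1,-0.2,0,0],
    [1,-0.2,0,0],
    [1,-0.2,0,0],
    [1,-0.2,0,0],
    [1,-0.2,0,0],
    [1,-0.2,0,0],
    [1,-0.2,0,0],
    [1,-0.2,0,0],
    [1,-0.2,0,0],
  ],
  hand=0,
)

```text
t: 0.93
eef_pos: [0.4493, 0.251, 0.2308]
orientation: [-0.0, 0.707, 0.707, -0.001]
ft_force: [-0.3, -0.3, 0.1]
gripper_width: 0.0856
grip_force: 0.0
```

Emit:
jog_arm(
  rows=[
    [0.86,0,0,0],
    [0.86,0,0,0],
    [0.86,0,0,0],
    [0.86,0,0,0],
    [0.86,0,0,0],
    [0,0,0.3,-1],
    [0,0,0.3,-1],
    [0,0,0.3,-1],
    [0,0,0.3,-1],
    [0,0,0.3,-1],
  ],
)

```text
t: 1.77
eef_pos: [0.4496, 0.3574, 0.1927]
orientation: [-0.0, 0.508, 0.861, -0.001]
ft_force: [1.1, 0.1, 0.3]
gripper_width: 0.0852
grip_force: 0.0
```

Emit:
jog_arm(
  rows=[
    [0,0,0.4,-1],
    [0,0,0.4,-1],
    [0,0,0.4,-1],
    [0,0,0.4,-1],
    [0,0,0.4,-1],
    [0,0,0.4,-1],
    [0,0,0.4,-1],
    [0,0,0.4,-1],
    [0,0,0,-0.75],
    [0,0,0,0],
  ],
)

```text
t: 2.6
eef_pos: [0.4491, 0.3568, 0.1123]
orientation: [-0.001, 0.097, 0.995, -0.001]
ft_force: [-0.2, -0.5, 0.2]
gripper_width: 0.0856
grip_force: 0.0
```

Emit:
jog_arm(
  rows=[
    [0,0,0.6,0],
    [0,0,0.6,0],
    [0,0,0.6,0],
    [0,0,0.6,0],
    [0,0,0.4,0],
    [0,0,0.16,0],
    [0,0,0,0],
    [0,0,0,0],
    [0,0,0,0],
    [0,0,0,0],
  ],
)

```text
t: 3.43
eef_pos: [0.4507, 0.3581, 0.0409]
orientation: [0.001, 0.098, 0.995, 0.001]
ft_force: [0.4, -0.3, -0.0]
gripper_width: 0.0854
grip_force: 0.0
```

Emit:
jog_arm(
  rows=[
    [0,0,0,0],
    [0,0,0,0],
    [0,0,0,0],
    [0,0,0,0],
    [0,0,0,0],
    [0,0,0,0],
    [0,0,0,0],
    [0,0,0,0],
    [0,0,0,0],
    [0,0,0,0],
  ],
  hand=1,
  grip_force=40,
)

```text
t: 4.27
eef_pos: [0.4501, 0.3574, 0.0399]
orientation: [0.0, 0.098, 0.995, -0.0]
ft_force: [-0.5, -1.7, 1.5]
gripper_width: 0.0112
grip_force: 39.4
```

Emit:
jog_arm(
  rows=[
    [0,0,-0.2,0],
    [0,0,-0.4,0],
    [0,0,-0.6,0],
    [0,0,-0.6,0],
    [0,0,-0.6,0],
    [0,0,-0.6,0],
    [0,0,-0.6,0],
    [0,0,-0.6,0],
    [0,0,-0.6,0],
    [0,0,-0.6,0],
  ],
)

```text
t: 5.1
eef_pos: [0.4497, 0.3575, 0.1762]
orientation: [-0.0, 0.098, 0.995, 0.0]
ft_force: [0.5, -0.1, -2.7]
gripper_width: 0.011
grip_force: 39.0
```

Emit:
jog_arm(
  rows=[
    [0,0,-0.3,1],
    [0,0,-0.3,1],
    [0,0,-0.3,1],
    [0,0,-0.3,1],
    [0,0,-0.3,1],
    [0,0,-0.3,1],
    [0,0,-0.3,1],
    [0,0,-0.3,1],
    [0,0,-0.3,1],
    [0,0,-0.3,1],
  ],
)

```text
t: 5.93
eef_pos: [0.4497, 0.3575, 0.2507]
orientation: [-0.0, 0.565, 0.825, 0.0]
ft_force: [0.2, -0.6, -2.1]
gripper_width: 0.0112
grip_force: 39.0
```

Emit:
jog_arm(
  rows=[
    [0,0,0,1],
    [0,0,0,1],
    [0,0,0,0.51],
    [-0.5,0,0,0],
    [-1,0,0,0],
    [-1,0.1,0,0],
    [-1,0.1,0,0],
    [-1,0.1,0,0],
    [-1,0.1,0,0],
    [-1,0.1,0,0],
  ],
)

```text
t: 6.77
eef_pos: [0.4822, 0.1958, 0.2503]
orientation: [0.0, 0.661, 0.75, -0.0]
ft_force: [0.6, -0.1, -0.7]
gripper_width: 0.0104
grip_force: 39.1
```

Emit:
jog_arm(
  rows=[
    [-1,0,0,0],
    [-1,0,0,0],
    [-1,0,0,0],
    [-1,0,0,0],
    [-1,0,0,0],
    [-1,0,0,0],
    [-1,0,0,0],
    [-0.6,0,0,0],
    [-0.4,0,0,0],
    [0,0,0,0],
  ],
)

```text
t: 7.6
eef_pos: [0.507, -0.0028, 0.2501]
orientation: [0.0, 0.663, 0.749, -0.0]
ft_force: [-0.1, -0.3, -1.4]
gripper_width: 0.0113
grip_force: 39.1
```

Run:
```python
from h import *
im,d,P,i=shot("wrist"); cv2.imwrite("pics/w1.png",im[:,:,::-1]); np.savez("w1.npz",im=im,d=d,P=P); print(i,observe()["eef_pos"])
m=(d>0)&(P[...,2]>.055)&(P[...,2]<.072); print(m.sum())
p=P[m]; print(p.min(0),p.max(0),cv2.minAreaRect((p[:,:2]*1000).astype(np.float32)))
```

```text
{'fx': 365.31429453095274, 'fy': 365.31429453095274, 'cx': 280.29195819604234, 'cy': 206.6767469849558, 'eye': array([0.49918846, 0.06381781, 0.39271081]), 'attitude': array([ 0.98936074, -0.13241077, -0.00816217,  0.05971679])} [ 0.50692827 -0.00148058  0.25002203]
3823
[ 0.45563062 -0.17793744  0.05500013] [0.80844017 0.17478145 0.0719953 ] ((626.4378662109375, -8.923385620117188), (291.4289855957031, 344.83648681640625), 18.34925079345703)
```

View pics/w1.png

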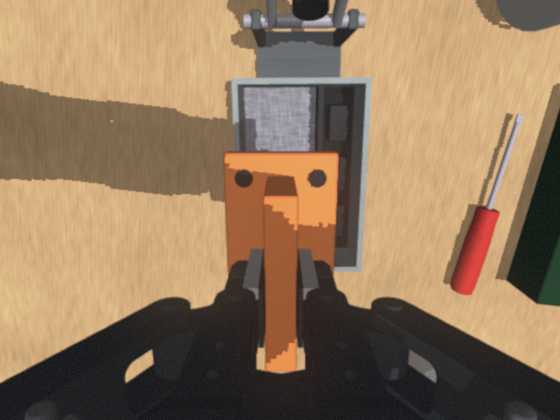

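The wrist view shows the bracket held square between the pads (web at u≈282, v 200–370). The case rim runs from (232,80) to (370,270), and the empty compartment is on its left side.

```bash
cat > rim.py <<'E'
from h import *
def rim(P,d,im):
    c=np.array([.5252,.0019]); a=np.radians(97.1)
    hsv=cv2.cvtColor(im,cv2.COLOR_RGB2HSV)
    for _ in range(3):
        ex=np.array([np.cos(a),np.sin(a)]); ey=np.array([-ex[1],ex[0]])
        q=P[...,:2]-c; u=q@ex; v=q@ey
        m=(d>0)&(abs(P[...,2]-.064)<.005)&(hsv[...,1]<120)
        out={}
        for nm,s,t,val in(("+y",v,u,.0575),("-y",v,u,-.0575),("+x",u,v,.0875),("-x",u,v,-.0875)):
            k=m&(abs(s-val)<.008)&(abs(t)<(.08 if nm[1]=="y" else .05))
            if k.sum()<25: continue
            b=t[k]; f=np.polyfit(b,s[k],1); out[nm]=(k.sum(),round(np.polyval(f,0)*1e3,2),round(np.degrees(f[0]),2),np.round(np.percentile(s[k],[3,97])*1e3,1),round(np.median(P[k][:,2])*1e3,1))
        sl=[(o[2] if n[1]=="y" else -o[2])*o[0] for n,o in out.items()]; a+=np.radians(sum(sl)/sum(o[0] for o in out.values()))
        for ax,e,h in(("y",ey,57.5),("x",ex,87.5)):
            r=[o[1]-(h if n[0]=="+" else -h) for n,o in out.items() if n[1]==ax]
            if r: c=c+e*np.mean(r)/1e3
    return c,np.degrees(a),out
if __name__=="__main__":
    z=np.load("w1.npz"); print(rim(z["P"],z["d"],z["im"]))
    for n in("scene","side"):
        im,d,P,i=shot(n); print(n,rim(P,d,im)); np.savez(n+"1.npz",im=im,d=d,P=P)
    z=np.load("w1.npz"); im,d,P=z["im"],z["d"],z["P"]; hsv=cv2.cvtColor(im,cv2.COLOR_RGB2HSV)
    o=(hsv[...,0]>4)&(hsv[...,0]<18)&(hsv[...,1]>170)&(d>0)&(P[...,2]>.2)
    p=P[o]; t=p[p[:,2]>.262]; b=p[p[:,2]<.25]
    for q in(t,b): print(len(q),cv2.minAreaRect((q[:,:2]*1000).astype(np.float32)),np.median(q[:,2]))
E
python3 rim.py
```

```text
(array([0.52546954, 0.00131379]), np.float64(97.26161099435939), {'+y': (np.int64(385), np.float64(57.19), np.float64(-0.05), array([54.8, 59.7]), np.float64(64.0)), '-y': (np.int64(1153), np.float64(-57.19), np.float64(-0.04), array([-59.9, -55. ]), np.float64(63.9)), '+x': (np.int64(766), np.float64(87.31), np.float64(-0.02), array([84.9, 89.8]), np.float64(64.0)), '-x': (np.int64(122), np.float64(-87.31), np.float64(-0.47), array([-90.3, -84.6]), np.float64(63.7))})
scene (array([0.52588502, 0.0027109 ]), np.float64(97.17880238273442), {'+y': (np.int64(121), np.float64(57.52), np.float64(0.08), array([53.3, 62.5]), np.float64(62.8)), '-y': (np.int64(142), np.float64(-57.53), np.float64(-0.14), array([-60.8, -53.6]), np.float64(63.2)), '+x': (np.int64(47), np.float64(87.33), np.float64(-0.07), array([84.8, 89.7]), np.float64(63.8)), '-x': (np.int64(51), np.float64(-87.33), np.float64(-0.1), array([-90.3, -84.8]), np.float64(63.6))})
side (array([0.52544462, 0.0024041 ]), np.float64(97.14825396825395), {'+y': (np.int64(147), np.float64(57.36), np.float64(0.23), array([54.7, 59.9]), np.float64(62.6)), '-y': (np.int64(126), np.float64(-57.36), np.float64(0.16), array([-60.3, -54.8]), np.float64(62.6)), '+x': (np.int64(61), np.float64(87.14), np.float64(0.99), array([83.8, 90.7]), np.float64(62.4)), '-x': (np.int64(107), np.float64(-87.15), np.float64(-0.06), array([-91.4, -83.4]), np.float64(61.9))})
2062 ((506.8360595703125, 0.9853897094726562), (11.90288257598877, 69.78852844238281), 6.804769992828369) 0.2732407363897794
416 ((504.7180480957031, 21.391860961914062), (49.15034103393555, 48.54879379272461), 6.114486217498779) 0.2361801442729426
```

Emit:
jog_arm(
  rows=[
    [0,0,1,0],
    [0,0,1,0],
    [0,0,1,0],
    [0,0,1,0],
    [0,0,1,0],
    [0,0,1,0],
    [0,0,1,0],
    [0,0,0.8,0],
    [0,0,0.6,0],
    [0,0,0.2,0],
  ],
)

```text
t: 8.58
eef_pos: [0.5051, 0.0007, 0.0323]
orientation: [-0.002, 0.661, 0.75, -0.001]
ft_force: [-0.4, 0.5, -1.6]
gripper_width: 0.0115
grip_force: 39.1
```

Emit:
jog_arm(
  rows=[
    [0,0,0.1,0],
    [0,0,0.1,0],
    [0,0,0.06,0],
    [0,0,0,0],
    [0,0,0,0],
    [0,0,0,0],
    [0,0,0,0],
    [0,0,0,0],
    [0,0,0,0],
    [0,0,0,0],
  ],
)

```text
t: 9.42
eef_pos: [0.5073, -0.0007, 0.0284]
orientation: [0.0, 0.662, 0.75, 0.0]
ft_force: [-0.1, 0.6, -2.1]
gripper_width: 0.0111
grip_force: 39.1
```

Emit:
jog_arm(
  rows=[
    [0,0,0.05,0],
    [0,0,0.03,0],
    [0,0,0,0],
    [0,0,0,0],
    [0,0,0,0],
    [0,0,0,0],
    [0,0,0,0],
    [0,0,0,0],
    [0,0,0,0],
    [0,0,0,0],
  ],
)

```text
t: 10.25
eef_pos: [0.5074, -0.0007, 0.0268]
orientation: [0.0, 0.662, 0.75, 0.0]
ft_force: [-1.9, -0.1, 6.3]
gripper_width: 0.0113
grip_force: 40.2
```

Emit:
jog_arm(
  rows=[
    [0,0,0,0],
    [0,0,0,0],
    [0,0,0,0],
    [0,0,0,0],
    [0,0,0,0],
    [0,0,0,0],
    [0,0,0,0],
    [0,0,0,0],
    [0,0,0,0],
    [0,0,0,0],
  ],
  hand=0.68,
)

```text
t: 11.08
eef_pos: [0.5072, -0.0007, 0.0263]
orientation: [0.0, 0.662, 0.75, -0.0]
ft_force: [0.1, -0.4, 0.0]
gripper_width: 0.027
grip_force: 0.0
```

Emit:
jog_arm(
  rows=[
    [0,0,-0.5,0],
    [0,0,-1,0],
    [0,0,-1,0],
    [0,0,-1,0],
    [0,0,-1,0],
    [0,0,-1,0],
    [0,0,-1,0],
    [0,0,-0.5,0],
    [0,0,-0.5,0],
    [0,0,0,0],
  ],
)

```text
t: 11.92
eef_pos: [0.5089, -0.0007, 0.2168]
orientation: [0.002, 0.662, 0.75, 0.002]
ft_force: [0.4, 0.5, 0.4]
gripper_width: 0.0272
grip_force: 0.0
```

Run:
```python
from rim import *
im,d,P,i=shot("wrist"); cv2.imwrite("pics/w2.png",im[:,:,::-1]); print(observe()["eef_pos"]); print(rim(P,d,im))
hsv=cv2.cvtColor(im,cv2.COLOR_RGB2HSV)
o=(hsv[...,0]>4)&(hsv[...,0]<18)&(hsv[...,1]>170)&(d>0)&(P[...,2]<.07)
p=P[o]; t=p[p[:,2]>.04]; b=p[(p[:,2]<.02)]
for q in(t,b): print(len(q),cv2.minAreaRect((q[:,:2]*1000).astype(np.float32)),np.median(q[:,2]))
```

```text
[ 0.50816086 -0.000662    0.21508077]
(array([0.52545659, 0.00153895]), np.float64(97.22902985972658), {'+y': (np.int64(1100), np.float64(57.13), np.float64(0.02), array([54.8, 59.7]), np.float64(63.9)), '-y': (np.int64(1407), np.float64(-57.13), np.float64(0.04), array([-59.9, -54.9]), np.float64(63.8)), '+x': (np.int64(928), np.float64(86.96), np.float64(0.02), array([84.7, 89.2]), np.float64(64.0)), '-x': (np.int64(492), np.float64(-86.96), np.float64(0.14), array([-90.1, -84.7]), np.float64(63.6))})
0 ((0.0, 0.0), (0.0, 0.0), 0.0) nan
3 ((720.47509765625, -43.189910888671875), (34.052364349365234, 0.612621545791626), 82.59647369384766) 0.012402059968327606
  return _methods._mean(a, axis=axis, dtype=dtype,
  ret = ret.dtype.type(ret / rcount)
```

Emit:
jog_arm(
  rows=[
    [-1,-0.2,0,0],
    [-1,-0.2,0,0],
    [-1,-0.2,0,0],
    [-1,-0.2,0,0],
    [-1,-0.2,0,0],
    [-1,-0.2,0,0],
    [-1,-0.2,0,0],
    [-1,-0.2,0,0],
    [-1,-0.2,0,0],
    [-1,-0.2,0,0],
  ],
  hand=0,
)

```text
t: 12.8
eef_pos: [0.4876, -0.2558, 0.2121]
orientation: [-0.001, 0.662, 0.75, -0.0]
ft_force: [-0.0, 1.5, 0.1]
gripper_width: 0.0851
grip_force: 0.0
```

Emit:
jog_arm(
  rows=[
    [-1,-0.2,0,0],
    [-1,-0.2,0,0],
    [-1,-0.2,0,0],
    [-0.84,-0.06,0,0],
    [0,0,0,-0.6],
    [0,0,0,-0.6],
    [0,0,0,0],
    [0,0,0,0],
    [0,0,0,0],
    [0,0,0,0],
  ],
)

```text
t: 13.63
eef_pos: [0.484, -0.3518, 0.2134]
orientation: [-0.0, 0.616, 0.788, -0.0]
ft_force: [-0.8, 0.2, 0.0]
gripper_width: 0.0854
grip_force: 0.0
```

Run:
```python
from h import *
im,d,P,i=shot("wrist"); cv2.imwrite("pics/w3.png",im[:,:,::-1]); np.savez("w3.npz",im=im,d=d,P=P)
s=observe(); print(s["eef_pos"],s["orientation"],s["joints"])
hsv=cv2.cvtColor(im,cv2.COLOR_RGB2HSV)
b=(hsv[...,0]>100)&(hsv[...,0]<125)&(hsv[...,1]>150)&(d>0)&(P[...,2]>.012)&(P[...,2]<.026)&(abs(P[...,0]-.485)<.2)
p=P[b]; r=cv2.minAreaRect((p[:,:2]*1000).astype(np.float32)); print("lid",len(p),r)
c=np.array([.4845,-.3524]); h=(d>0)&(P[...,2]>.045)&(P[...,2]<.066)&(np.hypot(P[...,0]-c[0],P[...,1]-c[1])<.07)
p=P[h]; print("handle",len(p),cv2.minAreaRect((p[:,:2]*1000).astype(np.float32)),np.median(p[:,2]))
```

```text
[ 0.48406415 -0.35184175  0.21359621] [-1.82381625e-04  6.15842237e-01  7.87869473e-01  2.13297610e-06] [-6.28527989e-01  4.46246066e-01  2.53308109e-01  1.37822276e+00
  1.70006819e-05  6.98381085e-01]
lid 23485 ((484.9503173828125, -354.8910217285156), (190.3081512451172, 130.76512145996094), 13.99411678314209)
handle 1645 ((485.4024353027344, -354.64630126953125), (14.691190719604492, 79.3130111694336), 13.536876678466797) 0.05764762168762083
```

View pics/w3.png

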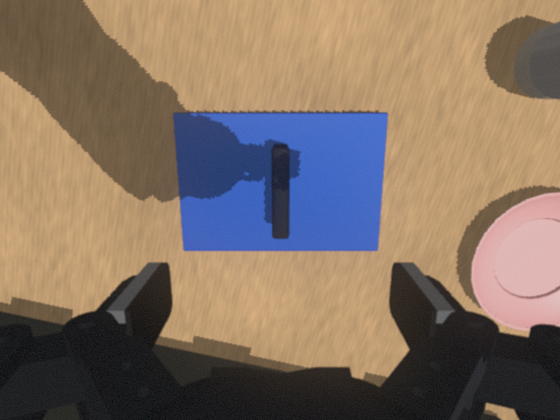

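The lid is seen whole at (175–387, 112–250), with its handle at (281,190) between the open, empty fingers. The bracket mask came back empty in w2, so I check that picture.

View pics/w2.png

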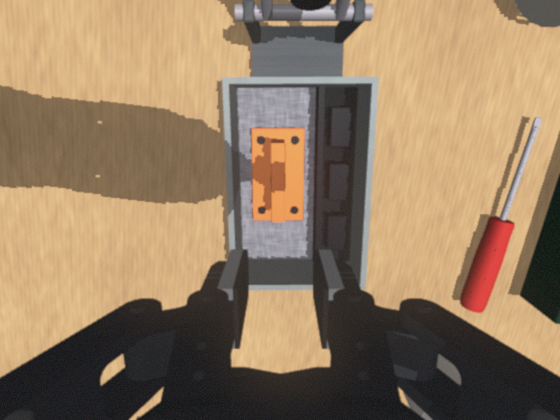

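Run:
```python
from h import *
for n in("scene","side"):
    im,d,P,i=shot(n); hsv=cv2.cvtColor(im,cv2.COLOR_RGB2HSV)
    X,Y,Z=P[...,0],P[...,1],P[...,2]
    m=(hsv[...,0]<20)&(hsv[...,1]>150)&(d>0)&(abs(X-.507)<.07)&(abs(Y)<.12)&(Z>.002)&(Z<.1)
    print(n,m.sum(),np.percentile(P[m],[5,50,95],axis=0) if m.any() else 0)
    t=m&(Z>.042)
    if t.sum()>5: print(cv2.minAreaRect((P[t][:,:2]*1000).astype(np.float32)),np.median(Z[t]))
```

```text
scene 368 [[ 0.49697628 -0.02750253  0.01148967]
 [ 0.51184944  0.00705093  0.02903402]
 [ 0.52078973  0.04073123  0.0503924 ]]
((508.20404052734375, 5.402233123779297), (15.360514640808105, 67.23291015625), 6.816133499145508) 0.049281181905627525
side 686 [[ 0.48564377 -0.03109313  0.00964777]
 [ 0.5027503   0.01190666  0.01301394]
 [ 0.52997737  0.04187021  0.04921528]]
((507.1072998046875, 5.671882629394531), (12.634651184082031, 70.3101806640625), 7.133196830749512) 0.0480436160870209
```

The bracket stands on its base in the left compartment (web at (278,178)), confirmed by both fixed cameras. Next is the lid grasp.

Emit:
jog_arm(
  rows=[
    [-0.12,0,0.5,0],
    [0,0,1,0],
    [0,0,1,0],
    [0,0,1,0],
    [0,0,1,0],
    [0,0,1,0],
    [0,0,0.8,0],
    [0,0,0.5,0],
    [0,0,0.3,0],
    [0,0,0.18,0],
  ],
)

```text
t: 14.62
eef_pos: [0.4844, -0.3547, 0.0307]
orientation: [-0.001, 0.616, 0.788, -0.0]
ft_force: [0.4, 0.1, 0.7]
gripper_width: 0.0849
grip_force: 0.0
```

Emit:
jog_arm(
  rows=[
    [0,0,0,0],
    [0,0,0,0],
    [0,0,0,0],
    [0,0,0,0],
    [0,0,0,0],
    [0,0,0,0],
    [0,0,0,0],
    [0,0,0,0],
    [0,0,0,0],
    [0,0,0,0],
  ],
  hand=1,
  grip_force=60,
)

```text
t: 15.45
eef_pos: [0.4851, -0.3557, 0.0327]
orientation: [0.001, 0.616, 0.788, -0.0]
ft_force: [-1.9, -0.6, 5.0]
gripper_width: 0.0139
grip_force: 60.1
```

Emit:
jog_arm(
  rows=[
    [0,0,-0.2,0],
    [0,0,-0.5,0],
    [0,0,-0.8,0],
    [0,0,-0.8,0],
    [0,0,-0.8,0],
    [0,0,-0.8,0],
    [0,0,-0.7,0],
    [0,0,-0.5,0],
    [0,0,-0.2,0],
    [0,0,0,0],
  ],
)

```text
t: 16.28
eef_pos: [0.4851, -0.3552, 0.1648]
orientation: [0.0, 0.616, 0.788, 0.0]
ft_force: [0.2, 0.2, -4.8]
gripper_width: 0.0136
grip_force: 58.9
```

Emit:
jog_arm(
  rows=[
    [0.5,0.2,0,0],
    [1,0.36,0,0],
    [1,0.36,0,0],
    [1,0.36,0,0],
    [1,0.36,0,0],
    [1,0.36,0,0],
    [1,0.36,0,0],
    [0.5,0.2,0,0],
    [0,0,0,-0.5],
    [0,0,0,-1],
  ],
)

```text
t: 17.12
eef_pos: [0.5037, -0.1679, 0.1628]
orientation: [-0.001, 0.553, 0.833, -0.0]
ft_force: [-0.7, -0.8, -3.9]
gripper_width: 0.0139
grip_force: 58.8
```

Emit:
jog_arm(
  rows=[
    [0,0,0,-1],
    [0,0,0,-1],
    [0,0,0,-1],
    [0,0,0,-1],
    [0,0,0,-1],
    [0,0,0,-1],
    [0,0,0,-1],
    [0,0,0,-1],
    [0,0,0,-1],
    [0,0,0,-1],
  ],
)

```text
t: 17.95
eef_pos: [0.5036, -0.1694, 0.1627]
orientation: [-0.001, 0.086, 0.996, 0.0]
ft_force: [0.5, 0.4, -3.3]
gripper_width: 0.0138
grip_force: 58.8
```

Emit:
jog_arm(
  rows=[
    [0,0,0,-1],
    [0,0,0,-1],
    [0,0,0,-1],
    [0,0,0,0],
    [0,0,0,0],
    [0,0,0,0],
    [0,0,0,0],
    [0,0,0,0],
    [0,0,0,0],
    [0,0,0,0],
  ],
)

```text
t: 18.78
eef_pos: [0.5046, -0.1699, 0.1643]
orientation: [0.0, -0.061, 0.998, -0.0]
ft_force: [0.8, -0.0, -4.0]
gripper_width: 0.0138
grip_force: 58.8
```

```bash
cat > go.py <<'E'
from h import *
import sys
def tool():
    s=observe(); M=R.from_quat(np.array(s["orientation"])[[1,2,3,0]]).as_matrix(); return s,M
if __name__=="__main__":
    s,M=tool(); tgt=np.array([float(a) for a in sys.argv[1:4]]); yaw=float(sys.argv[4])
    psi=np.degrees(np.arctan2(M[1,1],M[0,1])); print(s["eef_pos"],psi,"q6",s["joints"][5],"tilt",M[:,2])
    print("units now-frame",(M.T@(tgt-s["eef_pos"]))/.025,"turn",-np.radians((yaw-psi+180)%360-180)/.1)
E
python3 go.py .5255 .0018 .165 97.2
```

```text
[ 0.50460882 -0.16987686  0.1643054 ] 97.03741475853833 q6 -0.4475574418327728 tilt [ 2.08116213e-05 -1.02047461e-05 -1.00000000e+00]
units now-frame [-1.67068888  6.71295849 -0.02783683] turn -0.028376477786561428
```

Emit:
jog_arm(
  rows=[
    [-0.1,0.5,0,0],
    [-0.25,1,0,0],
    [-0.25,1,0,0],
    [-0.25,1,0,0],
    [-0.25,1,0,0],
    [-0.25,1,0,0],
    [-0.2,0.7,0,0],
    [-0.12,0.5,0,-0.03],
    [0,0,0,0],
    [0,0,0,0],
  ],
)

```text
t: 19.62
eef_pos: [0.5253, 0.0021, 0.1643]
orientation: [-0.0, -0.064, 0.998, -0.0]
ft_force: [-0.8, -0.4, -3.9]
gripper_width: 0.0139
grip_force: 59.1
```

```bash
cat > lid.py <<'E'
from h import *
def lid(n,z):
    im,d,P,i=shot(n); hsv=cv2.cvtColor(im,cv2.COLOR_RGB2HSV)
    b=(hsv[...,0]>100)&(hsv[...,0]<125)&(hsv[...,1]>130)&(d>0)&(abs(P[...,2]-z)<.008)&(abs(P[...,0]-.5)<.2)
    p=P[b]; 
    if len(p)<50: return n,len(p)
    A=np.c_[p[:,:2],np.ones(len(p))]; k=np.linalg.lstsq(A,p[:,2],rcond=None)[0]
    return n,len(p),cv2.minAreaRect((p[:,:2]*1000).astype(np.float32)),"z",np.median(p[:,2]),"slope",k[:2],im
if __name__=="__main__":
    import sys
    z=float(sys.argv[1])
    for n in("wrist","scene","side"):
        r=lid(n,z); print(*r[:7])
        if len(r)>7: cv2.imwrite(f"pics/{n}_{sys.argv[2]}.png",r[7][:,:,::-1])
E
python3 lid.py .151 a; python3 go.py .5255 .0018 .165 97.2
```

```text
wrist 77173 ((526.203369140625, 2.92877197265625), (132.75433349609375, 192.89988708496094), 7.174185276031494) z 0.15062411357924568 slope [-0.00137465 -0.00035762]
scene 2036 ((525.8591918945312, 5.23211669921875), (136.7809295654297, 188.83010864257812), 7.3267292976379395) z 0.1503460653335978 slope [-0.01018984 -0.00083741]
side 3553 ((525.8099365234375, 4.511695861816406), (133.62588500976562, 193.38287353515625), 7.411805629730225) z 0.14896024952999876 slope [ 0.0005678  -0.00180855]
[0.52529004 0.00067387 0.16428394] 97.15934423907116 q6 -0.12341897069796978 tilt [-2.02499344e-04 -4.36825339e-04 -9.99999884e-01]
units now-frame [-0.01393962  0.04363556 -0.02866372] turn -0.007095768881119733
```

Emit:
jog_arm(
  rows=[
    [0,-0.07,0.2,0],
    [0,0,0.5,0],
    [0,0,0.5,0],
    [0,0,0.5,0],
    [0,0,0.4,0],
    [0,0,0.2,0],
    [0,0,0,0],
    [0,0,0,0],
    [0,0,0,0],
    [0,0,0,0],
  ],
)

```text
t: 20.6
eef_pos: [0.5264, -0.0003, 0.1077]
orientation: [0.001, -0.063, 0.998, -0.0]
ft_force: [0.3, -0.1, -4.2]
gripper_width: 0.0136
grip_force: 59.0
```

```bash
python3 lid.py .0935 b; python3 go.py .5255 .0 .0825 97.2
```

```text
wrist 77215 ((527.0694580078125, 0.8336334228515625), (132.2601776123047, 192.9739990234375), 7.250062465667725) z 0.0939376617182199 slope [0.0007621  0.00026669]
scene 1961 ((528.838134765625, 4.081398010253906), (134.53623962402344, 188.84361267089844), 7.343201160430908) z 0.09371080977216961 slope [-0.00967328 -0.0007189 ]
side 3076 ((526.81298828125, 2.3755111694335938), (132.9282684326172, 194.319091796875), 7.126301288604736) z 0.09227298249556559 slope [ 0.0046917 -0.000218 ]
[ 5.26110480e-01 -2.20180436e-04  1.07428422e-01] 97.23549104971157 q6 -0.12668575222706963 tilt [ 1.26335340e-03 -2.82964114e-05 -9.99999202e-01]
units now-frame [0.02436162 0.01199928 0.99710498] turn 0.006194356724558245
```

Emit:
jog_arm(
  rows=[
    [0.055,0,0,0],
    [0,0,0.1,0],
    [0,0,0.1,0],
    [0,0,0.1,0],
    [0,0,0.1,0],
    [0,0,0.1,0],
    [0,0,0.1,0],
    [0,0,0,0],
    [0,0,0,0],
    [0,0,0,0],
  ],
)

```text
t: 21.58
eef_pos: [0.5244, -0.0004, 0.0918]
orientation: [0.0, -0.063, 0.998, 0.0]
ft_force: [-0.6, 0.6, -4.1]
gripper_width: 0.0142
grip_force: 59.0
```

Emit:
jog_arm(
  rows=[
    [0,0,0.08,0],
    [0,0,0.08,0],
    [0,0,0.08,0],
    [0,0,0.06,0],
    [0,0,0.04,0],
    [0,0,0,0],
    [0,0,0,0],
    [0,0,0,0],
    [0,0,0,0],
    [0,0,0,0],
  ],
)

```text
t: 22.42
eef_pos: [0.5244, -0.0004, 0.0834]
orientation: [0.0, -0.063, 0.998, 0.0]
ft_force: [0.5, -0.3, -4.4]
gripper_width: 0.014
grip_force: 59.1
```

Emit:
jog_arm(
  rows=[
    [0,0,0.04,0],
    [0,0,0.02,0],
    [0,0,0,0],
    [0,0,0,0],
    [0,0,0,0],
    [0,0,0,0],
    [0,0,0,0],
    [0,0,0,0],
    [0,0,0,0],
    [0,0,0,0],
  ],
)

```text
t: 23.25
eef_pos: [0.5245, -0.0004, 0.0827]
orientation: [0.001, -0.063, 0.998, -0.0]
ft_force: [-2.3, 0.2, 6.1]
gripper_width: 0.0139
grip_force: 60.3
```

```bash
python3 lid.py .069 c; python3 go.py .5255 .0 .0825 97.2
```

```text
wrist 77388 ((525.0743408203125, 0.354827880859375), (131.96194458007812, 193.1544952392578), 7.248022556304932) z 0.06902395103061991 slope [0.00020078 0.00029647]
scene 1905 ((526.7489013671875, 3.8187255859375), (134.80975341796875, 189.24169921875), 7.335850238800049) z 0.0687945254011898 slope [-9.90685907e-03 -5.48478806e-05]
side 2783 ((524.693359375, 2.5693130493164062), (132.79959106445312, 193.3350830078125), 7.323785305023193) z 0.06746389027242439 slope [ 0.00211379 -0.00147356]
[ 5.24572134e-01 -4.19246185e-04  8.27040720e-02] 97.23018978182782 q6 -0.12698131340573413 tilt [ 1.09668984e-03 -1.57499749e-05 -9.99999399e-01]
units now-frame [-0.03892121  0.01196666  0.00820331] turn 0.005269110933538748
```

Emit:
jog_arm(
  rows=[
    [0,0,0,0],
    [0,0,0,0],
    [0,0,0,0],
    [0,0,0,0],
    [0,0,0,0],
    [0,0,0,0],
    [0,0,0,0],
    [0,0,0,0],
    [0,0,0,0],
    [0,0,0,0],
  ],
  hand=0.3,
)

```text
t: 24.23
eef_pos: [0.5243, -0.0005, 0.0818]
orientation: [-0.0, -0.063, 0.998, -0.0]
ft_force: [0.7, 0.6, -1.1]
gripper_width: 0.0596
grip_force: 0.0
```

Emit:
jog_arm(
  rows=[
    [0,0,-0.5,0],
    [0,0,-0.9,0],
    [0,0,-0.9,0],
    [0,0,-0.9,0],
    [0,0,-0.9,0],
    [0,0,-0.9,0],
    [0,0,-0.5,0],
    [0,0,-0.3,0],
    [0,0,0,0],
    [0,0,0,0],
  ],
)

```text
t: 25.07
eef_pos: [0.5242, -0.0004, 0.2264]
orientation: [-0.0, -0.063, 0.998, 0.0]
ft_force: [-0.4, -0.1, 0.5]
gripper_width: 0.0598
grip_force: 0.0
```

```bash
python3 lid.py .069 d
python3 - <<'E'
from h import *
for n in("wrist","scene","side"):
    im,d,P,i=shot(n); hsv=cv2.cvtColor(im,cv2.COLOR_RGB2HSV)
    r=((hsv[...,0]<6)|(hsv[...,0]>172))&(hsv[...,1]>150)&(d>0)&(P[...,2]>.12)&(abs(P[...,0]-.505)<.06)&(abs(P[...,1]-.16)<.06)
    p=P[r]; print(n,len(p)); 
    if len(p)>20: print(p.mean(0),np.percentile(p[:,2],[2,50,98]),cv2.minAreaRect((p[:,:2]*1000).astype(np.float32)))
E
python3 go.py .505 .162 .225 97.2
```

```text
wrist 32055 ((524.8928833007812, 0.734130859375), (131.0567169189453, 192.3191375732422), 7.199477195739746) z 0.06901971685007474 slope [0.00011372 0.00029683]
scene 2001 ((526.461181640625, 3.6559906005859375), (134.2694854736328, 189.2450408935547), 7.920337677001953) z 0.06880502291570756 slope [-0.0106149  -0.00114754]
side 3194 ((524.7349853515625, 2.174957275390625), (132.2787628173828, 194.94747924804688), 7.180873394012451) z 0.06749460144028752 slope [ 0.00110305 -0.00105701]
wrist 901
[0.5155417  0.1519977  0.17886652] [0.17457901 0.17887027 0.18338383] ((509.10406494140625, 151.98281860351562), (50.7691764831543, 5.288659572601318), 8.123303413391113)
scene 66
[0.50859356 0.16042326 0.18333846] [0.17674032 0.18375378 0.18656945] ((504.9671630859375, 159.5476837158203), (56.581974029541016, 11.65610122680664), 7.371825218200684)
side 240
[0.50466495 0.16173862 0.18064925] [0.17292222 0.18168949 0.18495761] ((507.4022521972656, 149.8991241455078), (57.045223236083984, 36.17266082763672), 7.648617744445801)
[ 5.23786344e-01 -4.37979893e-04  2.25787230e-01] 97.23028561723767 q6 -0.12702264643423183 tilt [-1.97632653e-03 -8.79850922e-06 -9.99998047e-01]
units now-frame [-0.07234866  6.54042141  0.03291707] turn 0.005285837367960292
```

Emit:
jog_arm(
  rows=[
    [0,0.5,0,0],
    [0,1,0,0],
    [0,1,0,0],
    [0,1,0,0],
    [0,1,0,0],
    [0,1,0,0],
    [-0.06,0.7,0,0],
    [0,0.3,0,0],
    [0,0,0,0],
    [0,0,0,0],
  ],
  hand=0.2,
)

```text
t: 26.2
eef_pos: [0.505, 0.1611, 0.2266]
orientation: [-0.0, -0.064, 0.998, -0.0]
ft_force: [-0.1, -0.1, -0.3]
gripper_width: 0.0682
grip_force: 0.0
```

Emit:
jog_arm(
  rows=[
    [0,0,0.4,0],
    [0,0,0.5,0],
    [0,0,0.5,0],
    [0,0,0.5,0],
    [0,0,0.4,0],
    [0,0,0.2,0],
    [0,0,0.05,0],
    [0,0,0,0],
    [0,0,0,0],
    [0,0,0,0],
  ],
)

```text
t: 27.03
eef_pos: [0.5059, 0.1611, 0.1638]
orientation: [0.001, -0.063, 0.998, 0.0]
ft_force: [-0.1, 0.1, -0.0]
gripper_width: 0.0683
grip_force: 0.0
```

```bash
python3 - <<'E'
from h import *
im,d,P,i=shot("side"); a=cv2.resize(im[130:330,180:420,::-1],None,fx=3,fy=3)[:600,:720]; cv2.imwrite("pics/s5.png",a)
E
python3 go.py .505 .161 .162 97.2
```

```text
[0.50589662 0.16110979 0.16382783] 97.22831048553462 q6 0.18218873046282963 tilt [ 1.54737668e-03  4.23916693e-04 -9.99998713e-01]
units now-frame [0.0362486  0.00013931 0.07305588] turn 0.004941111854175614
```

View pics/s5.png

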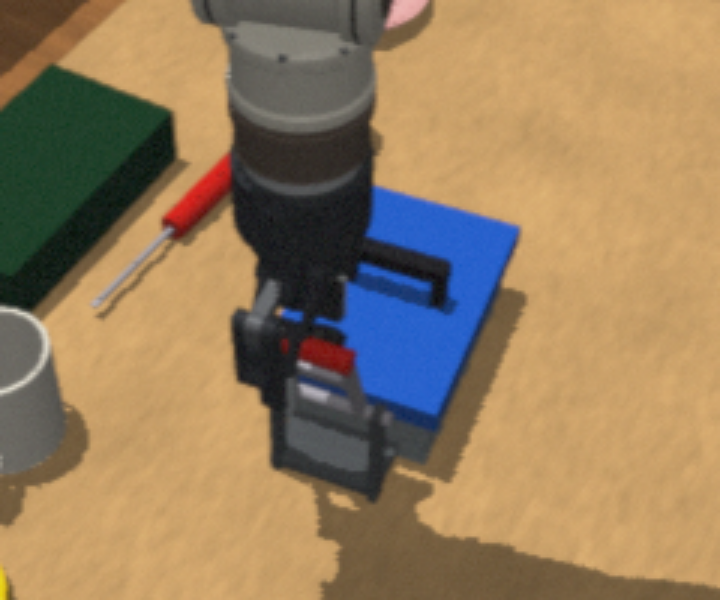

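Run:
```python
from h import *
i=info("side"); M=rot(i["attitude"])
def pr(p):
    q=M.T@(np.array(p)-i["eye"]); return (np.array([i["cx"]+i["fx"]*q[0]/-q[2],i["cy"]-i["fy"]*q[1]/-q[2]])-[180,130])*3
u=np.array([-.126,.992,0]); v=np.array([.992,.126,0]); c=np.array([.505,.161,.176])
print("bar",pr(c),pr(c+v*.028),pr(c-v*.028)); 
for w in(-.011,.011):
  for h in(.166,.19): t=np.array([.5055,.161,h]); print("finger",w,h,pr(t+u*.034+v*w),pr(t+u*.049+v*w))
im,d,P,_=shot("side")
for uv in((255,340),(255,370),(300,350),(320,355),(345,360)): print(uv,P[130+uv[1]//3,180+uv[0]//3])
```

```text
bar [306.98932472 350.96653407] [264.16313731 337.15409151] [350.64690805 365.04712116]
finger -0.011 0.166 [301.18135041 408.69978274] [291.06333136 427.93443212]
finger -0.011 0.19 [300.79458678 383.25429346] [290.44918746 402.608047  ]
finger 0.011 0.166 [266.80577038 397.15670193] [256.36688113 416.10839433]
finger 0.011 0.19 [265.68002378 371.66098431] [254.99977555 390.72406246]
(255, 340) [0.49701868 0.22803096 0.26138757]
(255, 370) [0.50210718 0.2219345  0.226642  ]
(300, 350) [0.49098772 0.19247981 0.22029333]
(320, 355) [0.49616242 0.16322095 0.18087208]
(345, 360) [0.47962096 0.16020426 0.18217373]
```

The crop shows the red bar ((283–355, 355)) between the fingers, where the projection puts it. I close on it gently.

Emit:
jog_arm(
  rows=[
    [0,0,0.05,0],
    [0,0,0,0],
    [0,0,0,0],
    [0,0,0,0],
    [0,0,0,0],
    [0,0,0,0],
    [0,0,0,0],
    [0,0,0,0],
    [0,0,0,0],
    [0,0,0,0],
  ],
  hand=1,
  grip_force=30,
)

```text
t: 27.97
eef_pos: [0.5054, 0.1598, 0.1616]
orientation: [-0.0, -0.063, 0.998, -0.001]
ft_force: [1.0, -6.5, -0.7]
gripper_width: 0.0146
grip_force: 29.2
```

Run:
```python
from go import *
s,M=tool(); print(s["eef_pos"],s["gripper_width"])
c=np.array([.5254,.0016]); ex=np.array([-.1255,.9921]); hx=(s["eef_pos"][:2]-c)@ex*1e3; print("TCP case x",hx)
a0=np.arccos(-(hx-128)/90); print("a0",a0,"bar z",92+90*np.sin(a0), "TCP z",s["eef_pos"][2]*1e3)
a=np.linspace(a0,0.45,20); d=np.diff(np.c_[-90*np.cos(a),90*np.sin(a)],axis=0)/25; print(np.round(np.c_[d[:,0],-d[:,1]],2).tolist())
```

```text
[0.5054299  0.15978302 0.16161161] 0.014554364110439833
TCP case x 159.4396180993992
a0 1.9276513156440893 bar z 176.33000897523922 TCP z 161.61160690741147
[[-0.27, -0.09], [-0.27, -0.07], [-0.28, -0.05], [-0.28, -0.02], [-0.28, -0.0], [-0.28, 0.02], [-0.28, 0.04], [-0.27, 0.06], [-0.27, 0.08], [-0.26, 0.1], [-0.25, 0.12], [-0.24, 0.14], [-0.23, 0.16], [-0.22, 0.18], [-0.2, 0.2], [-0.19, 0.21], [-0.17, 0.22], [-0.15, 0.24], [-0.13, 0.25]]
```

Emit:
jog_arm(
  rows=[
    [0,-0.27,-0.09,0],
    [0,-0.27,-0.07,0],
    [0,-0.28,-0.05,0],
    [0,-0.28,-0.02,0],
    [0,-0.28,0,0],
    [0,-0.28,0.02,0],
    [0,-0.28,0.04,0],
    [0,-0.27,0.06,0],
    [0,-0.27,0.08,0],
    [0,-0.26,0.1,0],
  ],
)

```text
t: 28.8
eef_pos: [0.5138, 0.0967, 0.1618]
orientation: [0.001, -0.064, 0.998, 0.005]
ft_force: [-3.2, 8.6, 0.4]
gripper_width: 0.0146
grip_force: 30.9
```

```bash
cat > cl.py <<'E'
from go import *
s,M=tool(); c=np.array([.5254,.0016]); ex=np.array([-.1255,.9921])
hx=(s["eef_pos"][:2]-c)@ex*1e3; print("ft",s["ft_force"],"w",s["gripper_width"],"casex",hx,"z",s["eef_pos"][2]*1e3,"a from x",np.arccos(-(hx-128)/90),"bar z if grip kept",s["eef_pos"][2]*1e3+14.7)
E
python3 cl.py
```

```text
ft [-3.1585797   8.56707246  0.38084529] w 0.014611039404545785 casex 95.76128420776658 z 161.78295065553672 a from x 1.2044485574739763 bar z if grip kept 176.4829506555367
```

Emit:
jog_arm(
  rows=[
    [0,-0.25,0.12,0],
    [0,-0.24,0.14,0],
    [0,-0.23,0.16,0],
    [0,-0.22,0.18,0],
    [0,-0.2,0.2,0],
    [0,-0.19,0.21,0],
    [0,-0.17,0.22,0],
    [0,-0.15,0.24,0],
    [0,-0.13,0.25,0],
    [0,0,0,0],
  ],
)

```text
t: 29.63
eef_pos: [0.5198, 0.0504, 0.1175]
orientation: [0.001, -0.063, 0.998, 0.002]
ft_force: [0.4, 3.6, -1.4]
gripper_width: 0.0147
grip_force: 34.6
```

```bash
python3 cl.py
```

```text
ft [ 0.39637853  3.58262875 -1.43237257] w 0.01469787795249517 casex 49.106137142191834 z 117.46007877331418 a from x 0.5020487947523158 bar z if grip kept 132.16007877331418
```

Emit:
jog_arm(
  rows=[
    [0,0,0,0],
    [0,0,0,0],
    [0,0,0,0],
    [0,0,0,0],
    [0,0,-0.3,0],
    [0,0,-0.5,0],
    [0,0,-0.5,0],
    [0,0,-0.4,0],
    [0,0,-0.3,0],
    [0,0,0,0],
  ],
  hand=0.6,
)

```text
t: 30.47
eef_pos: [0.5208, 0.0491, 0.1692]
orientation: [0.002, -0.063, 0.998, 0.0]
ft_force: [-0.5, -0.5, -0.1]
gripper_width: 0.0341
grip_force: 0.0
```

Emit:
jog_arm(
  rows=[
    [0,-0.2,0,0],
    [0,0,0,0],
    [0,0,0,0],
    [0,0,0,0],
    [0,0,0,0],
    [0,0,0,0],
    [0,0,0,0],
    [0,0,0,0],
    [0,0,0,0],
    [0,0,0,0],
  ],
  hand=1,
)

```text
t: 31.3
eef_pos: [0.5202, 0.044, 0.1671]
orientation: [0.0, -0.063, 0.998, 0.0]
ft_force: [-0.1, 0.3, 0.5]
gripper_width: -0.0001
grip_force: 0.0
```

```bash
python3 cl.py
python3 - <<'E'
from h import *
for n in("scene","side"):
    im,d,P,i=shot(n); hsv=cv2.cvtColor(im,cv2.COLOR_RGB2HSV)
    r=((hsv[...,0]<6)|(hsv[...,0]>172))&(hsv[...,1]>150)&(d>0)&(P[...,2]>.08)&(abs(P[...,0]-.515)<.06)&(abs(P[...,1]-.06)<.06)
    p=P[r]; print(n,len(p)); 
    if len(p)>10: print(p.mean(0),np.percentile(p[:,2],[2,50,98]))
E
```

```text
ft [-0.07079764  0.2946283   0.47371449] w -0.00014762968971611027 casex 42.68039404543662 z 167.09358642325262 a from x 0.3239181320133938 bar z if grip kept 181.7935864232526
scene 64
[0.52518315 0.05507655 0.14366264] [0.13876317 0.1442967  0.14720993]
side 203
[0.51991794 0.05267888 0.13912127] [0.0992896  0.14211421 0.14533676]
```

Emit:
jog_arm(
  rows=[
    [0,0,0.4,0],
    [0,0,0.3,0],
    [0,0,0.2,0],
    [0,0,0.2,0],
    [0,0,0.2,0],
    [0,0,0.2,0],
    [0,0,0.2,0],
    [0,-0.1,0.2,0],
    [0,0,0.2,0],
    [0,0,0.1,0],
  ],
)

```text
t: 32.23
eef_pos: [0.5217, 0.0395, 0.1124]
orientation: [0.001, -0.062, 0.998, -0.002]
ft_force: [0.7, -4.5, 6.1]
gripper_width: -0.0
grip_force: 3.1
```

```bash
python3 cl.py
```

```text
ft [ 0.68039409 -4.48673629  6.05164273] w -2.562317697276528e-07 casex 38.01203146485868 z 112.38881939622414 a from x 0.016351508890736208 bar z if grip kept 127.08881939622414
```

Emit:
jog_arm(
  rows=[
    [0,0,0.1,0],
    [0,0,0.1,0],
    [0,0,0.1,0],
    [0,0,0.08,0],
    [0,0,0.06,0],
    [0,0,0.04,0],
    [0,0,0,0],
    [0,0,0,0],
    [0,0,0,0],
    [0,0,0,0],
  ],
)

```text
t: 33.07
eef_pos: [0.5218, 0.0396, 0.1009]
orientation: [0.001, -0.062, 0.998, -0.002]
ft_force: [0.4, -5.1, 7.0]
gripper_width: 0.0002
grip_force: 3.2
```

Emit:
jog_arm(
  rows=[
    [0,0,0.04,0],
    [0,0,0.04,0],
    [0,0,0.02,0],
    [0,0,0,0],
    [0,0,0,0],
    [0,0,0,0],
    [0,0,0,0],
    [0,0,0,0],
    [0,0,0,0],
    [0,0,0,0],
  ],
)

```text
t: 33.9
eef_pos: [0.5219, 0.0395, 0.0997]
orientation: [0.002, -0.062, 0.998, -0.002]
ft_force: [-1.9, -5.4, 14.8]
gripper_width: -0.0001
grip_force: 7.2
```

Emit:
jog_arm(
  rows=[
    [0,0,-0.2,0],
    [0,0,-0.5,0],
    [0,0,-0.8,0],
    [0,0,-0.8,0],
    [0,0,-0.8,0],
    [0,0,-0.8,0],
    [0,0,-0.8,0],
    [0,0,-0.5,0],
    [0,0,0,0],
    [0,0,0,0],
  ],
)

```text
t: 34.73
eef_pos: [0.5206, 0.0416, 0.2272]
orientation: [0.0, -0.063, 0.998, 0.0]
ft_force: [0.1, -0.7, -0.3]
gripper_width: 0.0001
grip_force: 0.0
```

```bash
python3 lid.py .069 e
python3 - <<'E'
from h import *
z={}
for n in("scene","side"):
    im,d,P,i=shot(n); hsv=cv2.cvtColor(im,cv2.COLOR_RGB2HSV)
    r=((hsv[...,0]<6)|(hsv[...,0]>172))&(hsv[...,1]>150)&(d>0)&(P[...,2]>.08)&(abs(P[...,0]-.52)<.06)&(abs(P[...,1]-.04)<.06)
    p=P[r]; print(n,len(p),p.mean(0),np.percentile(p[:,2],[2,50,98]))
    if n=="side": cv2.imwrite("pics/s9.png",cv2.resize(im[130:330,180:420,::-1],None,fx=3,fy=3))
E
```

```text
wrist 27826 ((525.7183837890625, 0.6561813354492188), (131.99945068359375, 192.0032196044922), 7.1791486740112305) z 0.06900802865126532 slope [-4.29090713e-06  1.60273335e-04]
scene 1646 ((527.3286743164062, 4.043708801269531), (132.82513427734375, 189.26028442382812), 6.93032693862915) z 0.06878353068772092 slope [-0.008911    0.00025819]
side 2974 ((525.3282470703125, 2.5129623413085938), (133.17327880859375, 193.74551391601562), 7.4269232749938965) z 0.0674925760902797 slope [ 0.00222197 -0.00113403]
scene 61 [0.52066081 0.04193253 0.09831471] [0.0925007  0.09879866 0.10173562]
side 143 [0.52065592 0.04292224 0.09641159] [0.08969074 0.09682046 0.10045826]
```

View pics/s9.png

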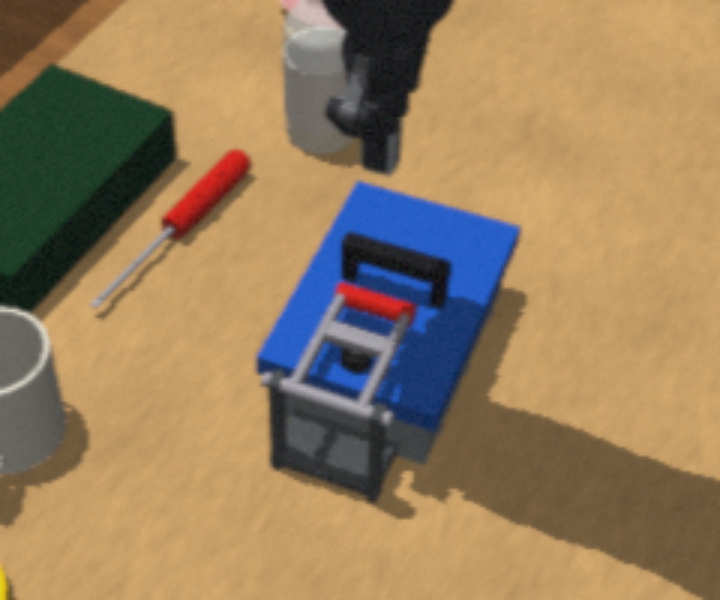

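The clamp lies level over the lid with its pad at (357,357). The bar's top is at about 100 mm, so the angle is close to 0. The lid is still home and level.

```bash
python3 -c "
from cell import env; print(env.hand_in())"
```

```text
the job is handed in; nothing more can be done
None
```

I handed the job in at about 35 s: in the cameras' last views, the bracket lay in the empty compartment, the lid sat home and level, and the clamp was fully down with its pad on the lid. The hand-in returned no verdict, and I had no direct reading of the pad force.

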